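Free the stuck lid of the gesso jar

TASK

The lid of the wide-mouthed square jar in the wooden jar block is stuck with dried gesso. Grip it firmly without crushing it, break it loose with a short hard twist anticlockwise and spin it off, letting it rise on its thread without pressing it, pulling it or forcing it sideways. Lay the lid gently and flat in the shallow enamel tray, leave the jar standing fully home in the block, and leave the other things on the bench where they are.

Things in the scene. Friction and masses are not known exactly. Their poses are not given: they have to be found in the camera images.
- lid_center (a point): Centre (half-way up, on the axis) of the stuck lid: round, ribbed, grey plastic, 56 mm in diameter, 22 mm high, top and skirt 3 mm thick, 35 g. z up; its x axis turns with it and starts along jar_mouth's x. At first its top is 122 mm above the bench, and 16 mm of bare neck show between its lower edge and the jar's flat shoulder.
- lid_edge (a point): On the axis at the lid's lower edge, 11 mm below its centre. About the first 10 degrees anticlockwise from above (+z) take some 1.5 N m: grip about 40 N a finger (at 20 N it slips round, over 65 N it crushes). Once loose it turns easily and climbs a coarse thread by some 7 mm, to be followed by feel: over 25 N between lid and jar strips it. From about 135 degrees (2.35 rad) on it lifts off.
- jar_mouth (a point): Centre of the mouth of the jar under the lid: white plastic, body 62 mm square and 74 mm high, neck 41 mm in diameter, mouth 109 mm above its underside, 0.36 to 0.53 kg. It stands loose in its pocket: it cannot turn or tip there, but comes up if the lid is pulled before it is unscrewed. Seated, the mouth is 119 mm above the bench, 8 mm above the lid's centre. z up, x and y along its sides.
- stand: Wooden jar block screwed to the bench: 94 mm (its x) by 230 mm (its y) by 44 mm high, origin at the centre of its underside, z up. Two square pockets 34 mm deep, 120 mm apart along its y (at +60 and -60 mm), 1 mm play round the jar; one holds the jar, the other the bottle.
- tray_in (a point): Centre of the inner floor (4 mm above the bench) of the shallow white enamel tray that takes the lid: outside 150 mm (its x) by 200 mm (its y), rim 18 mm high, walls 4 mm, fixed to the bench. z up.
- bottle: Bystander: a square white bottle with a narrow neck and a small 27 mm cap, 102 mm high, in the block's other pocket, its top 112 mm above the bench. Origin at the centre of its underside.
- house: Bystander: a small plaster model house, 50 x 75 mm, about 85 mm high, behind the work area. Origin at its underside.
- figure: Bystander: a carved wooden figure, 40 mm round foot, 113 mm high. Origin at its underside.
- brushes: Bystander: a glass with paint brushes, 72 mm in diameter, 190 mm high with the brushes. Origin at its underside.
- paintpot: Bystander: a small round white paint pot, 34 mm in diameter, 40 mm high, between the block and the tray. Origin at its underside.
- knife: Bystander: a palette knife lying flat, 210 mm long. Origin under its middle.
- sander: Bystander: a cork sanding block, 95 x 55 x 32 mm. Origin at its underside.
Things that resemble listed ones, but are neither listed nor needed, are in the scene too. Of the things shaped like the stand, the wooden one is meant. There is more than one size of the part that bears lid_center; the job needs the larger.

How it is judged:
On the way, in this order (a step that is already met when the one before it is completed fails the run):
1. the lid is broken loose: turned at least 20 degrees on the jar while still down on it, the jar seated (angle between the x axis of lid_center and the x axis of jar_mouth, either way round above 0.35 rad and z of lid_center in the frame of jar_mouth below 0 m and z of jar_mouth in the frame of stand below 0.124 m), for 0.1 s.
2. the lid is lifted clear of the mouth, the jar still seated in its pocket (z of lid_center in the frame of jar_mouth above 0.013 m and z of jar_mouth in the frame of stand below 0.124 m), for 0.1 s.
At the end, for the whole second after the job is handed in: The lid lies flat (within 7 degrees) and still on the floor of the enamel tray, wholly inside its rim, released; the jar stands upright (within 4.5 degrees) in its pocket of the block, seated to within 5 mm of fully down (x of lid_center in the frame of tray_in between -0.047 and 0.047 m and y of lid_center in the frame of tray_in between -0.072 and 0.072 m and z of lid_center in the frame of tray_in between 0.006 and 0.016 m and angle between the z axis of lid_center and the z axis of tray_in, either way round below 0.12 rad and linear speed of lid below 0.02 m/s and z of jar_mouth in the frame of stand below 0.124 m and angle between jar_mouth's own z axis and vertical below 0.08 rad and horizontal distance between jar_mouth and stand below 0.07 m); the robot touches nothing.
It fails at once if the jar is pulled up more than 10 mm in its pocket (z of jar_mouth in the frame of stand above 0.129 m).
It fails at once if the lid is crushed: the two fingers together load it with more than 150 N (contact force between the fingers and lid above 150 N).
It fails at once if once it is loose (turned 35 degrees), the lid is forced on its thread: more than 25 N between lid and jar (angle between the x axis of lid_center and the x axis of jar_mouth, either way round above 0.6 rad and contact force between lid and jar above 25 N).
It fails at once if the lid is dropped or thrown: it moves faster than 0.6 m/s while not held (linear speed of lid above 0.6 m/s and contact force between the fingers and lid below 0.2 N).
It fails at once if another thing on the bench is pushed more than 25 mm (distance of any of bottle, house, figure, brushes, paintpot, knife, sander from where it was at the start of the episode above 0.025 m).
It also fails if it takes over 61 s, if anything falls off the work surface, if the arm or the gripper's body presses on something with over 40 N, if the wrist force passes 120 N, or if a joint passes its speed limit or range.

ROBOT

A 6-joint arm with a two-finger parallel gripper is mounted at the origin on the work surface. World frame = base frame: x ahead of the robot, y to its left, z up, the work surface at z = 0. Lengths are in m, angles in rad, forces in N, time in s.
With the tool pointing down it reaches from about 0.375 to 0.9 m from the base axis. Payload 3.1 kg.
Tool frame: the origin (TCP) lies between the finger pads; the fingertips stand ahead of it and the grasp point (between the pads) is the TCP (arm.tip_extent is the z of the fingertips in the tool frame, in m); z points along the fingers, y is the direction in which the jaws open and shut (so a half turn about z gives the same grasp; the last joint's range is limited). The gripper opens to 87 mm and grips with 3 to 60 N. Pads are 19 mm wide; open, the fingers measure 117 mm over their backs; the gripper's body (75 mm by 190 mm) begins 51 mm behind the grasp point.
Start: joints at [-1.417, 0.527, 1.433, -0, 1.181, -0.178], TCP at [0.204, -0.591, 0.242] pointing down, gripper open.
Joint ranges: [-3.08, 3.08], [-0.75, 2.2], [0.22, 2.44], [-1.43, 4.57], [0, 2.65], [-2.85, 2.85]. Speed limits (rad/s): [2.79, 2.79, 3.14, 3.14, 3.14, 3.14].

INTERFACE

Orientations are given as a rotation vector (axis times angle).
In Python, from rig import arm gives the robot as it stands. The module is installed in compiled form; this text tells all that it offers.
- The arm moves only by the tool jog_arm, never from a script. Its argument "rows" is a list that holds one entry, the list of rows, each a list of 5 numbers: the gripper command: -1 is fully open, 1 is shut, values between are in proportion, then the shift along the world's x, y, z in cm, then the turn about the world's z in degrees. In form: [[[gripper, x, y, z, roll], ...]]. A call has 1 to 12 rows; each row shifts and turns the pose as measured when the row begins; what a row does not reach is not made up. A row lasts 1/10 s, in which the tool goes at most 50 mm and 8.59 degrees, less where a joint would pass 70% of its speed; a pose out of reach is approached as far as the arm can. A call is refused whole if a number of a shift passes 5 or a number of a turn 8.59, either way. A call with a gripper value outside its range is refused whole. The fingers move at their own pace and stop on an object; "squeeze" is the grip in N (left out, the last holds). Time passes only in rows, so rows that do not move let the fingers close. It gives the time, the measured TCP pose, the force and the opening at its end, in the units of the state.
- arm.sense(): the state, without advancing time (a new reading comes with each control period).
- arm.get_image(name): name is "scene" or "top"; returns the picture (400x640x3 uint8, red, green, blue); there is no depth.
- arm.calibration(name): a dict with "mtx" (3x3 intrinsics, pixels), "world_to_cam" (4x4, takes a point from world to camera coordinates). Camera axes: x right, y up, looking along -z (the intrinsics and any distortion apply to the point x, -y, -z); pixel columns grow to the right and rows downward; lengths in m; the calibration is good to about 2 mm. A picture is of the moment at which its call begins. calibration takes no time and is no camera call.
- arm.sign_off(): hands the job in, once; it reports no verdict.
Trained networks look in the newest picture that a camera, given by its name, has taken for a name from the list of things; names that differ only in an ending like _2 or _b are one class to them, and where a whole thing is asked for, a point or a joint stands for the part that bears it (a point fixed in the world has none). Each returns a list of dicts, best first, with "conf" (0 to 1); they miss things now and then, are a little off and sometimes report something else, mostly with a low value. They report only what shows in the picture. A call takes as long as a camera call. They do not tell look-alikes from the thing itself.
- arm.regions_of(target, camera): "pixels" (400x640 bool, what is visible of it).
- arm.pinpoint(target, camera): "location" ([x, y, z] in m, in the coordinates of the camera as it stood for that picture, good to about 4 mm: a listed point, or the origin of a listed thing).
The state is a dict: "time": time; "joints": joint angles; "dq": joint speeds; "effort": joint torques, N m; "ee_pos": TCP position; "orientation": TCP orientation; "wrist_force": force on the tool from outside, world axes, zero at the start; "moment": the same for the moment, N m; "gripper_width": finger opening in m.
Only numpy, scipy, OpenCV 4.12 (cv2) and the standard library are available. Lean on these libraries where they do the work, as an engineer would, in place of code of your own. Each camera call takes 0.05 s, during which the arm holds its last target.

## Working session

There is one attempt and no reset: what is moved stays moved. The work goes in short steps, Python scripts to look and compute and a tool call to move; the robot and the scene stay as the last step left them, time stands still between calls to the robot, and variables do not carry over. Pictures are saved under pics/ and viewed, and the job is handed in when it is done.

Besides the shell and the picture viewer there is one more tool, called after "Request:" as name(argument=value, ...) on one line, values as JSON. jog_arm: Moves the arm, as the interface text tells. Its arguments: {"type":"object","properties":{"rows":{"type":"array"},"squeeze":{"type":"number"}},"required":["rows"]}

```bash
mkdir -p pics; cat > h.py <<'E'
import numpy as np, cv2
from rig import arm
def w(loc,cam):
    M=np.array(arm.calibration(cam)["world_to_cam"]); return (np.linalg.inv(M)@np.r_[loc,1])[:3]
def proj(p,cam):
    c=arm.calibration(cam); q=np.array(c["world_to_cam"])@np.r_[p,1]; u=np.array(c["mtx"])@np.array([q[0],-q[1],-q[2]]); return u[:2]/u[2]
def ray(uv,z,cam):
    c=arm.calibration(cam);M=np.linalg.inv(np.array(c["world_to_cam"]));d=np.linalg.inv(np.array(c["mtx"]))@np.r_[uv,1]
    d=M[:3,:3]@np.array([d[0],-d[1],-d[2]]);o=M[:3,3];return o+d*(z-o[2])/d[2]
def shot(cam,n):
    im=np.array(arm.get_image(cam));cv2.imwrite(f"pics/{n}.png",im[...,::-1]);return im
E
python3 - <<'E'
from h import *
for c in("scene","top"):
    shot(c,c+"0")
    for t in ["lid_center","jar_mouth","stand","tray_in","bottle","paintpot"]:
        for r in arm.pinpoint(t,c)[:4]: print(c,t,round(r["conf"],2),w(r["location"],c).round(4))
s=arm.sense();print({k:np.round(v,3) for k,v in s.items()},arm.tip_extent)
E
```

```text
scene lid_center 0.64 [ 0.5833 -0.1294  0.1081]
scene lid_center 0.55 [ 0.6797 -0.0623  0.0135]
scene jar_mouth 0.88 [ 0.5783 -0.1277  0.1208]
scene stand 0.83 [ 0.3452 -0.0688  0.0041]
scene stand 0.69 [ 5.803e-01 -1.890e-01 -2.000e-04]
scene tray_in 0.9 [0.5649 0.1696 0.0066]
scene bottle 0.69 [ 5.806e-01 -1.882e-01 -5.000e-04]
scene bottle 0.65 [ 0.5808 -0.2462  0.0113]
top lid_center 0.68 [ 0.6809 -0.064   0.0085]
top lid_center 0.54 [ 0.5818 -0.1329  0.1177]
top jar_mouth 0.56 [ 0.5822 -0.1341  0.1195]
top stand 0.97 [0.2946 0.2506 0.0019]
top stand 0.82 [ 0.5837 -0.1888  0.0012]
top tray_in 0.86 [0.5694 0.1669 0.0036]
top bottle 0.72 [ 0.5806 -0.2551  0.0134]
top paintpot 0.62 [0.5686 0.0009 0.0019]
top paintpot 0.51 [0.5707 0.1688 0.0032]
{'time': np.float64(0.7), 'joints': array([-1.418,  0.527,  1.433, -0.   ,  1.181, -0.178]), 'dq': array([-0.001,  0.002,  0.001, -0.   , -0.001,  0.   ]), 'effort': array([ -0.   , -43.986, -17.695,   0.064,   0.05 ,  -0.   ]), 'ee_pos': array([ 0.204, -0.591,  0.242]), 'orientation': array([ 3.098,  0.519, -0.   ]), 'wrist_force': array([-0.061,  0.411,  0.513]), 'moment': array([ 0.021, -0.025,  0.023]), 'gripper_width': np.float64(0.086)} 0.019
```

View pics/scene0.png

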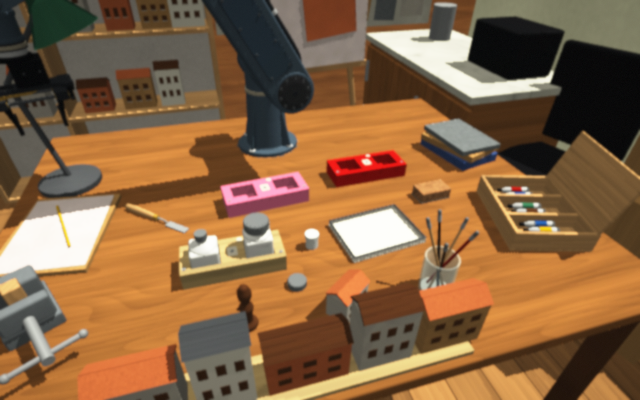

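View pics/top0.png

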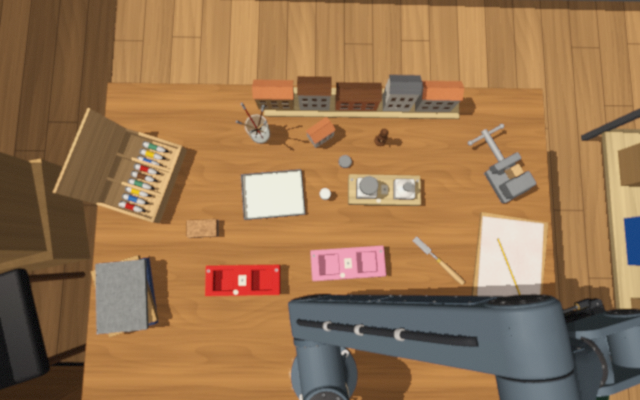

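The scene picture shows the wooden block with the jar (lid at about 256,222) and the bottle (200,240), and a spare lid on the bench at (297,281). The top view shows the jar lid at (368,186), the tray at (273,194), the pot at (326,194) and the loose lid at (345,161). Next I'll refine the lid centre and the block's yaw.

```bash
python3 - <<'E'
from h import *
for c in("scene","top"):
    im=shot(c,c+"1")
    print(c,proj([.582,-.131,.122],c),proj([.582+.028,-.131,.122],c),proj([.582,-.131+.028,.122],c))
    for t in ["lid_center","stand","tray_in"]:
        for r in arm.regions_of(t,c)[:3]:
            m=r["pixels"].astype(np.uint8);ys,xs=np.nonzero(m);cs,_=cv2.findContours(m,0,1);k=max(cs,key=cv2.contourArea)
            R=cv2.minAreaRect(k);print(c,t,round(r["conf"],2),len(xs),xs.min(),xs.max(),ys.min(),ys.max(),R)
            b=cv2.boxPoints(R);z={"lid_center":.122,"stand":.044,"tray_in":.018}[t]
            if c=="top": print(np.array([ray(p,z,c)[:2] for p in b]).round(4).tolist())
            if c=="top" : print(ray((xs.mean(),ys.mean()),z,c).round(4))
im=cv2.imread("pics/top1.png");a=cv2.resize(im[145:235,235:435],None,fx=4,fy=4,interpolation=3)
cv2.imwrite("pics/top1z.png",a)
im=cv2.imread("pics/scene1.png");a=cv2.resize(im[180:300,170:370],None,fx=4,fy=4,interpolation=3)
cv2.imwrite("pics/scene1z.png",a)
E
```

```text
scene [254.64976512 221.00505714] [256.77964866 228.96891513] [267.34513328 218.85026544]
scene lid_center 0.74 271 288 305 273 290 ((296.5, 281.5), (17.0, 17.0), 90.0)
scene lid_center 0.73 513 243 269 213 235 ((256.0, 224.0), (22.0, 26.0), 90.0)
scene lid_center 0.6 230 305 318 229 248 ((311.5, 238.5), (19.0, 13.0), 90.0)
scene stand 0.86 2584 221 308 173 215 ((265.3480224609375, 193.6639862060547), (32.199378967285156, 85.95445251464844), 79.69515228271484)
scene stand 0.77 3184 179 286 229 288 ((230.95138549804688, 259.0360412597656), (44.25522232055664, 108.55462646484375), 80.02793884277344)
scene stand 0.61 2073 327 406 150 186 ((366.5932312011719, 167.59054565429688), (28.697114944458008, 79.2809829711914), 81.02737426757812)
scene tray_in 0.63 3399 330 425 205 261 ((377.1940002441406, 230.5113983154297), (48.40114974975586, 87.4996337890625), 72.80146026611328)
scene tray_in 0.16 338 126 188 203 232 ((142.0500030517578, 210.85000610351562), (34.78504943847656, 6.640782833099365), 18.43494987487793)
top [368.88862793 184.95325608] [368.83065084 175.89647285] [359.6848634  184
[... 540 characters left out ...]
 ]
top stand 0.89 2114 312 385 246 279 ((348.2734069824219, 262.46392822265625), (30.066511154174805, 72.37979888916016), 86.05481719970703)
[[0.3856, 0.043], [0.4033, -0.1855], [0.3098, -0.191], [0.2926, 0.0354]]
[ 0.3467 -0.0743  0.044 ]
top stand 0.8 2314 205 281 264 296 ((243.00918579101562, 279.85870361328125), (31.39993667602539, 76.4107894897461), 88.53119659423828)
[[0.3354, 0.3762], [0.3435, 0.1377], [0.2471, 0.133], [0.2393, 0.3692]]
[0.2918 0.2536 0.044 ]
top tray_in 0.93 2808 241 305 169 219 ((272.4754333496094, 193.7294921875), (45.9016227722168, 62.198062896728516), 84.80557250976562)
[[0.6331, 0.2823], [0.6544, 0.0789], [0.5029, 0.063], [0.4825, 0.2635]]
[0.5673 0.1719 0.018 ]
```

View pics/top1z.png

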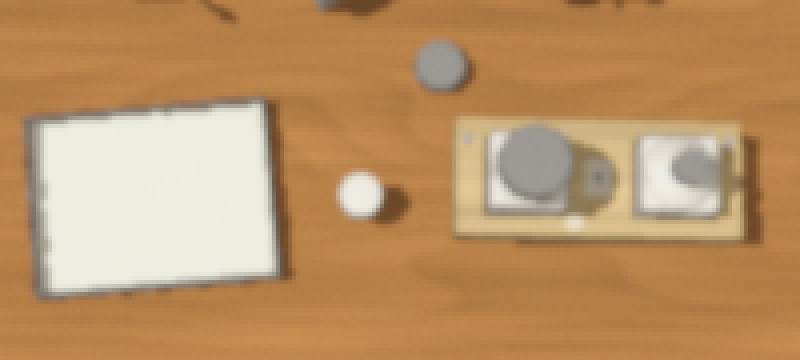

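View pics/scene1z.png

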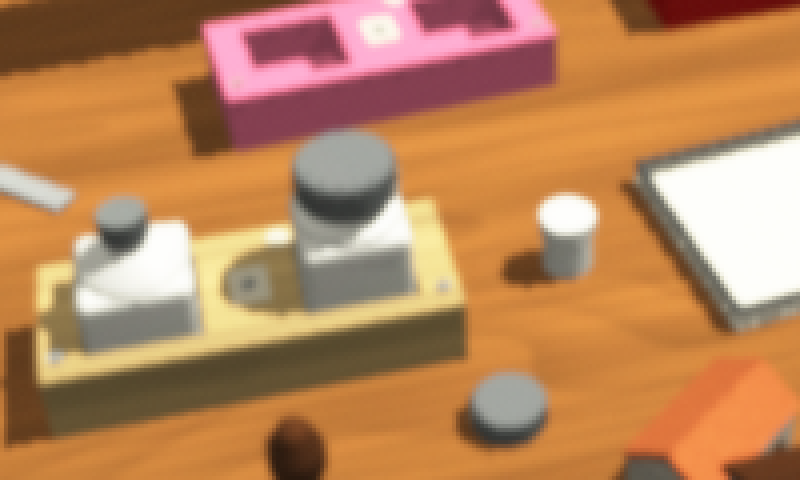

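Request:
jog_arm(rows=[[[-1,3,3.6,0,0],[-1,3,3.6,0,0],[-1,3,3.6,0,0],[-1,3,3.6,0,0],[-1,3,3.6,0,0],[-1,3,3.6,0,0],[-1,3,3.6,0,0],[-1,3,3.6,0,0],[-1,3,3.6,0,0],[-1,3,3.6,0,0],[-1,3,3.6,0,0],[-1,3,3.6,0,0]]], squeeze=40)

```text
time: 2.3
ee_pos: [0.571, -0.1495, 0.2435]
orientation: [3.091, 0.495, 0.004]
wrist_force: [0.2, -0.8, -0.3]
gripper_width: 0.087
```

```bash
python3 - <<'E'
from h import *
im=cv2.imread("pics/top1.png").astype(int)
# grey lid segmentation by saturation, region
c=im[165:205,352:386];sat=c.max(2)-c.min(2);v=c.mean(2)
m=((sat<25)&(v>90)&(v<175)).astype(np.uint8)
n,l,st,ce=cv2.connectedComponentsWithStats(m)
for i in range(1,n):
  if st[i,4]>40: print(st[i],ce[i]+[352,165],ray(ce[i]+[352,165],.122,"top").round(4))
s=arm.sense();print({k:np.round(s[k],3) for k in("time","joints","ee_pos","orientation")})
E
```

```text
[  5  12  21  21 318] [368.44025157 186.92138365] [ 0.5759 -0.1296  0.122 ]
{'time': np.float64(2.3), 'joints': array([-0.441,  0.475,  1.525, -0.009,  1.132,  0.815]), 'ee_pos': array([ 0.571, -0.15 ,  0.244]), 'orientation': array([3.091, 0.495, 0.004])}
```

Request:
jog_arm(rows=[[[-1,1,2,-3,0],[-1,0,0,-2,0],[-1,0,0,0,0]]])

```text
time: 2.6
ee_pos: [0.5868, -0.1225, 0.1938]
orientation: [3.086, 0.51, 0.015]
wrist_force: [-0.8, -0.1, 0.2]
gripper_width: 0.087
```

```bash
python3 - <<'E'
from h import *
im=shot("scene","scene2");a=cv2.resize(im[150:290,170:370,::-1],None,fx=4,fy=4,interpolation=3)
cv2.imwrite("pics/scene2z.png",a)
s=arm.sense();print({k:np.round(s[k],4) for k in("time","joints","ee_pos","orientation")})
E
```

```text
{'time': np.float64(2.65), 'joints': array([-0.3894,  0.5438,  1.5554, -0.0068,  1.0253,  0.8579]), 'ee_pos': array([ 0.5872, -0.1228,  0.1949]), 'orientation': array([3.0859, 0.509 , 0.0179])}
```

View pics/scene2z.png

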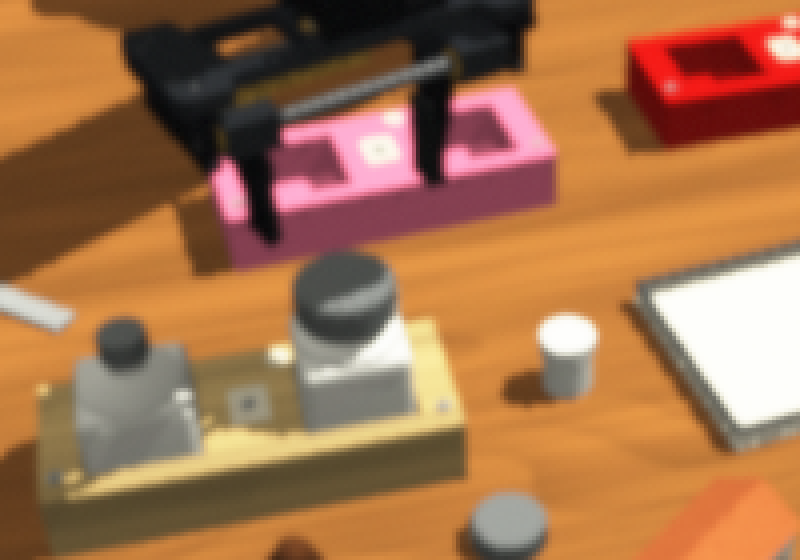

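Picture: the open fingers are well above and behind the jar lid in this view (tips near 236,208 and 278,193), and nothing is disturbed. I'll correct x and y, then descend.

Request:
jog_arm(rows=[[[-1,-0.6,-0.7,-1,0],[-1,0,0,0,0],[-1,0,0,0,0]]])

```text
time: 2.95
ee_pos: [0.5813, -0.1327, 0.1867]
orientation: [3.084, 0.505, 0.023]
wrist_force: [-0.6, -0.2, -1.0]
gripper_width: 0.0874
```

```bash
python3 - <<'E'
from h import *
s=arm.sense();print({k:np.round(s[k],4) for k in("time","joints","ee_pos","orientation","wrist_force","moment")})
E
```

```text
{'time': np.float64(2.95), 'joints': array([-0.4088,  0.5487,  1.575 , -0.0072,  0.9968,  0.8414]), 'ee_pos': array([ 0.5813, -0.1327,  0.1867]), 'orientation': array([3.0841, 0.5046, 0.0226]), 'wrist_force': array([-0.6187, -0.2324, -1.045 ]), 'moment': array([-0.034 ,  0.0243,  0.03  ])}
```

Request:
jog_arm(rows=[[[-1,0,0.2,-2,0],[-1,0,0,-2,0],[-1,0,0,-2,0],[-1,0,0,0,0],[-1,0,0,0,0]]])

```text
time: 3.45
ee_pos: [0.5833, -0.136, 0.1304]
orientation: [3.08, 0.493, 0.037]
wrist_force: [0.3, -0.2, 0.7]
gripper_width: 0.0873
```

```bash
python3 - <<'E'
from h import *
from scipy.spatial.transform import Rotation as R
s=arm.sense();print({k:np.round(s[k],4) for k in("time","joints","ee_pos","orientation","wrist_force","moment")});print(R.from_rotvec(s["orientation"]).as_matrix().round(3))
im=shot("scene","scene3");a=cv2.resize(im[150:290,170:370,::-1],None,fx=4,fy=4,interpolation=3)
cv2.imwrite("pics/scene3z.png",a)
E
```

```text
{'time': np.float64(3.45), 'joints': array([-0.4124,  0.6269,  1.618 , -0.0081,  0.8648,  0.8458]), 'ee_pos': array([ 0.5833, -0.136 ,  0.1304]), 'orientation': array([3.0796, 0.4935, 0.0367]), 'wrist_force': array([ 0.3195, -0.22  ,  0.7177]), 'moment': array([ 0.0372,  0.016 , -0.0051])}
[[ 0.95   0.312  0.027]
 [ 0.313 -0.95  -0.018]
 [ 0.02   0.026 -0.999]]
```

View pics/scene3z.png

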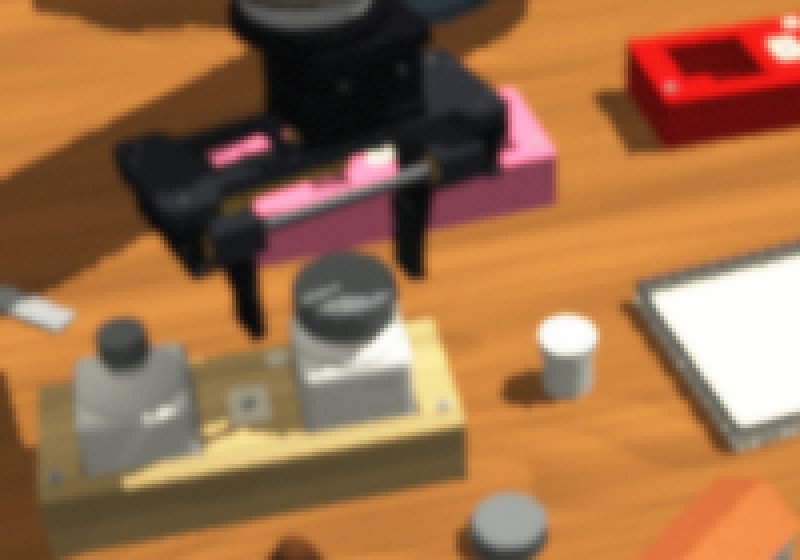

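Picture: the tips straddle the lid but sit about 6 mm towards the bottle (finger midpoint at zoom 335,304, lid at 345,296). I'll correct y and lower to grip height.

Request:
jog_arm(rows=[[[-1,-0.2,0.7,0,0],[-1,0,0,0,0],[-1,0,0,-1,0],[-1,0,0,-0.5,0],[-1,0,0,0,0]]])

```text
time: 4.0
ee_pos: [0.5829, -0.129, 0.1181]
orientation: [3.076, 0.493, 0.045]
wrist_force: [-0.2, 0.9, 0.2]
gripper_width: 0.0868
```

```bash
cat > st.py <<'E'
from h import *
from scipy.spatial.transform import Rotation as R
s=arm.sense();M=R.from_rotvec(s["orientation"]).as_matrix()
print({k:np.round(s[k],4).tolist() for k in("time","joints","ee_pos","wrist_force","moment","gripper_width")});print("z",M[:,2].round(3),"xyaw",np.degrees(np.arctan2(M[1,0],M[0,0])).round(1))
E
python3 st.py
```

```text
{'time': 4.0, 'joints': [-0.4017, 0.6414, 1.6354, -0.0088, 0.8264, 0.8571], 'ee_pos': [0.5829, -0.129, 0.1181], 'wrist_force': [-0.1883, 0.9127, 0.2438], 'moment': [0.016, -0.0011, -0.0307], 'gripper_width': 0.0868}
z [ 0.033 -0.021 -0.999] xyaw 18.2
```

Request:
jog_arm(rows=[[[-1,-0.2,-0.1,-0.6,0],[-1,0,0,0,0],[1,0,0,0,0],[1,0,0,0,0],[1,0,0,0,0]]], squeeze=6)

```text
time: 4.5
ee_pos: [0.5805, -0.1302, 0.1109]
orientation: [3.077, 0.493, 0.044]
wrist_force: [0.2, 0.6, 0.8]
gripper_width: 0.0704
```

```bash
python3 st.py
```

```text
{'time': 4.5, 'joints': [-0.4051, 0.6507, 1.6439, -0.0088, 0.8097, 0.854], 'ee_pos': [0.5805, -0.1302, 0.1109], 'wrist_force': [0.229, 0.5596, 0.812], 'moment': [0.0042, 0.018, -0.0093], 'gripper_width': 0.0704}
z [ 0.032 -0.021 -0.999] xyaw 18.2
```

Request:
jog_arm(rows=[[[1,0,0,0,0],[1,0,0,0,0],[1,0,0,0,0]]])

```text
time: 4.8
ee_pos: [0.5807, -0.1301, 0.1112]
orientation: [3.077, 0.493, 0.045]
wrist_force: [0.4, -0.4, -0.3]
gripper_width: 0.0561
```

```bash
python3 st.py
```

```text
{'time': 4.8, 'joints': [-0.405, 0.6503, 1.6437, -0.0085, 0.8098, 0.854], 'ee_pos': [0.5807, -0.1301, 0.1112], 'wrist_force': [0.4326, -0.4421, -0.3457], 'moment': [0.0218, 0.0049, 0.0128], 'gripper_width': 0.0561}
z [ 0.032 -0.021 -0.999] xyaw 18.2
```

Request:
jog_arm(rows=[[[1,0,0,0,0],[1,0,0,0,0]]], squeeze=15)

```text
time: 5.0
ee_pos: [0.5806, -0.1301, 0.1112]
orientation: [3.077, 0.493, 0.045]
wrist_force: [0.6, -0.5, -0.4]
gripper_width: 0.0559
```

```bash
python3 st.py; python3 - <<'E'
from h import *
im=shot("scene","scene4");a=cv2.resize(im[170:290,170:370,::-1],None,fx=4,fy=4,interpolation=3)
cv2.imwrite("pics/scene4z.png",a)
im=shot("top","top4");a=cv2.resize(im[125:265,305:465,::-1],None,fx=4,fy=4,interpolation=3)
cv2.imwrite("pics/top4z.png",a)
E
```

```text
{'time': 5.0, 'joints': [-0.405, 0.6502, 1.6438, -0.0086, 0.8098, 0.854], 'ee_pos': [0.5806, -0.1301, 0.1112], 'wrist_force': [0.6307, -0.5128, -0.3834], 'moment': [0.0241, 0.0598, -0.0286], 'gripper_width': 0.0559}
z [ 0.032 -0.021 -0.999] xyaw 18.2
```

View pics/scene4z.png

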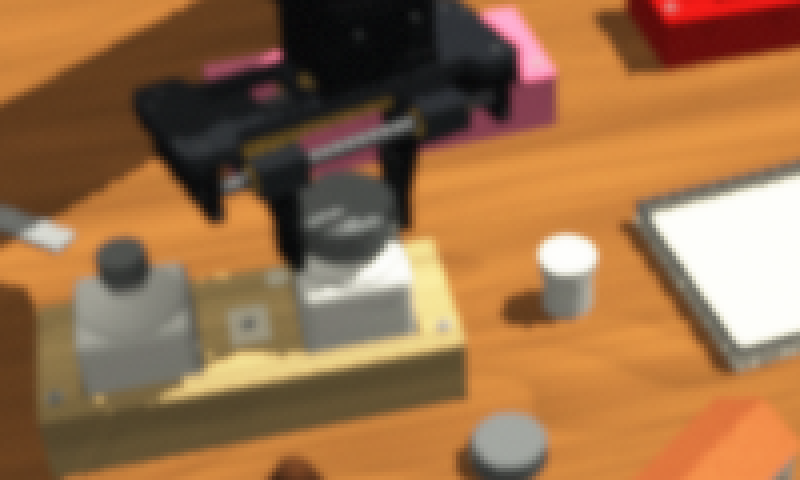

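Picture: the fingers close on opposite sides of the lid, roughly centred. Next I'll tighten to 44 N and give the breaking twist.

Request:
jog_arm(rows=[[[1,0,0,0,0],[1,0,0,0,0],[1,0,0,0,8.5],[1,0,0,0,8.5]]], squeeze=44)

```text
time: 5.5
ee_pos: [0.5802, -0.1291, 0.1113]
orientation: [2.978, 0.944, 0.051]
wrist_force: [-2.9, 0.1, 2.8]
gripper_width: 0.0555
```

```bash
python3 st.py
```

```text
{'time': 5.5, 'joints': [-0.4112, 0.6493, 1.6459, 0.0123, 0.8108, 0.5375], 'ee_pos': [0.5802, -0.1291, 0.1113], 'wrist_force': [-2.8848, 0.1069, 2.8045], 'moment': [0.0925, 0.3385, -1.2379], 'gripper_width': 0.0555}
z [ 0.036 -0.006 -0.999] xyaw 35.2
```

Request:
jog_arm(rows=[[[1,0,0,0,6],[1,0,0,0,4]]])

```text
time: 5.7
ee_pos: [0.5806, -0.1299, 0.1127]
orientation: [2.882, 1.211, 0.055]
wrist_force: [0.0, -0.5, 1.7]
gripper_width: 0.0554
```

```bash
python3 st.py
```

```text
{'time': 5.7, 'joints': [-0.4153, 0.6474, 1.6443, 0.0212, 0.8147, 0.3458], 'ee_pos': [0.5806, -0.1299, 0.1127], 'wrist_force': [0.0429, -0.4541, 1.7333], 'moment': [0.0271, 0.0547, -0.0427], 'gripper_width': 0.0554}
z [ 0.038 -0.    -0.999] xyaw 45.6
```

Request:
jog_arm(rows=[[[1,0,0,0.03,5],[1,0,0,0.03,5],[1,0,0,0.03,5]]], squeeze=35)

```text
time: 6.0
ee_pos: [0.5798, -0.1302, 0.1133]
orientation: [2.696, 1.594, 0.056]
wrist_force: [-0.1, -0.2, -1.1]
gripper_width: 0.0555
```

```bash
python3 st.py
```

```text
{'time': 6.0, 'joints': [-0.4204, 0.6471, 1.6421, 0.032, 0.8241, 0.0612], 'ee_pos': [0.5798, -0.1302, 0.1133], 'wrist_force': [-0.0743, -0.2482, -1.1462], 'moment': [-0.0924, -0.0294, 0.0289], 'gripper_width': 0.0555}
z [ 0.036  0.01  -0.999] xyaw 61.2
```

Request:
jog_arm(rows=[[[1,0,0,0.03,5],[1,0,0,0.03,5],[1,0,0,0.03,5],[1,0,0,0.03,5]]])

```text
time: 6.4
ee_pos: [0.5802, -0.1313, 0.1144]
orientation: [2.366, 2.058, 0.058]
wrist_force: [-0.0, -0.4, -0.6]
gripper_width: 0.0552
```

```bash
python3 st.py
```

```text
{'time': 6.4, 'joints': [-0.4257, 0.6482, 1.6348, 0.0423, 0.8391, -0.3143], 'ee_pos': [0.5802, -0.1313, 0.1144], 'wrist_force': [-0.0308, -0.3964, -0.5566], 'moment': [-0.0697, -0.0813, -0.0221], 'gripper_width': 0.0552}
z [ 0.031  0.02  -0.999] xyaw 82.0
```

Request:
jog_arm(rows=[[[1,0,0,0.03,5],[1,0,0,0.03,5],[1,0,0,0.03,5],[1,0,0,0.03,5]]])

```text
time: 6.8
ee_pos: [0.5811, -0.132, 0.1155]
orientation: [1.958, 2.455, 0.059]
wrist_force: [1.2, -0.1, -1.8]
gripper_width: 0.0559
```

```bash
python3 st.py
```

```text
{'time': 6.8, 'joints': [-0.4287, 0.6501, 1.6248, 0.0483, 0.8574, -0.6844], 'ee_pos': [0.5811, -0.132, 0.1155], 'wrist_force': [1.229, -0.141, -1.8069], 'moment': [-0.0204, -0.1962, 0.0214], 'gripper_width': 0.0559}
z [ 0.024  0.029 -0.999] xyaw 102.9
```

Request:
jog_arm(rows=[[[1,0,0,0.03,5],[1,0,0,0.03,5],[1,0,0,0.03,5],[1,0,0,0.03,5]]])

```text
time: 7.2
ee_pos: [0.5823, -0.1322, 0.1165]
orientation: [-1.481, -2.766, -0.061]
wrist_force: [1.5, 0.1, -2.0]
gripper_width: 0.0557
```

```bash
python3 st.py
```

```text
{'time': 7.2, 'joints': [-0.4293, 0.6528, 1.6133, 0.0506, 0.8774, -1.049], 'ee_pos': [0.5823, -0.1322, 0.1165], 'wrist_force': [1.4529, 0.1198, -1.9654], 'moment': [0.0588, -0.2715, -0.0308], 'gripper_width': 0.0557}
z [ 0.015  0.036 -0.999] xyaw 123.7
```

Request:
jog_arm(rows=[[[1,0,0,0.03,5],[1,0,0,0.04,5],[1,0,0,0.03,5],[1,0,0,0.04,5]]])

```text
time: 7.6
ee_pos: [0.5831, -0.1319, 0.1176]
orientation: [-0.956, -2.982, -0.061]
wrist_force: [0.9, 0.9, -1.9]
gripper_width: 0.0555
```

```bash
python3 st.py
```

```text
{'time': 7.6, 'joints': [-0.4275, 0.6557, 1.6014, 0.0478, 0.8987, -1.4078], 'ee_pos': [0.5831, -0.1319, 0.1176], 'wrist_force': [0.9141, 0.9461, -1.8597], 'moment': [0.1464, -0.3374, -0.0294], 'gripper_width': 0.0555}
z [ 0.003  0.04  -0.999] xyaw 144.5
```

Request:
jog_arm(rows=[[[1,0,0,0.04,5],[1,0,0,0.04,5],[1,0,0,0.03,5],[1,0,0,0.03,5]]])

```text
time: 8.0
ee_pos: [0.5838, -0.1313, 0.1186]
orientation: [-0.401, -3.1, -0.059]
wrist_force: [1.1, 1.5, -1.0]
gripper_width: 0.0557
```

```bash
python3 st.py
```

```text
{'time': 8.0, 'joints': [-0.4234, 0.6583, 1.5901, 0.0402, 0.9188, -1.7616], 'ee_pos': [0.5838, -0.1313, 0.1186], 'wrist_force': [1.0879, 1.5181, -0.9581], 'moment': [0.2659, -0.2981, -0.0316], 'gripper_width': 0.0557}
z [-0.01   0.04  -0.999] xyaw 165.3
```

Request:
jog_arm(rows=[[[1,0,0,0.05,5],[1,0,0,0.05,5],[1,0,0,0.05,3]]])

```text
time: 8.3
ee_pos: [0.5841, -0.1308, 0.1201]
orientation: [-0.032, -3.122, -0.057]
wrist_force: [-0.0, -0.2, -0.4]
gripper_width: 0.0555
```

```bash
python3 st.py
```

```text
{'time': 8.3, 'joints': [-0.4196, 0.6587, 1.5829, 0.0325, 0.9319, -1.9899], 'ee_pos': [0.5841, -0.1308, 0.1201], 'wrist_force': [-0.0353, -0.1832, -0.3856], 'moment': [0.1193, -0.1417, 0.0365], 'gripper_width': 0.0555}
z [-0.018  0.037 -0.999] xyaw 178.9
```

Request:
jog_arm(rows=[[[1,0,0,0.15,0],[1,0,0,0.2,0],[1,0,0,0.2,0]]])

```text
time: 8.6
ee_pos: [0.5839, -0.1308, 0.1257]
orientation: [-0.035, -3.122, -0.057]
wrist_force: [-0.5, 0.2, -0.4]
gripper_width: 0.0559
```

```bash
python3 st.py
```

```text
{'time': 8.6, 'joints': [-0.4196, 0.6506, 1.5797, 0.0322, 0.9438, -1.9875], 'ee_pos': [0.5839, -0.1308, 0.1257], 'wrist_force': [-0.4805, 0.171, -0.3647], 'moment': [-0.0174, -0.1767, 0.0111], 'gripper_width': 0.0559}
z [-0.019  0.037 -0.999] xyaw 178.8
```

Free, with no pull (jar weight would be 3.6–5 N). I'll lift on slowly, holding the low speed until it is well clear of the neck.

Request:
jog_arm(rows=[[[1,0,0,0.4,0],[1,0,0,0.5,0],[1,0,0,0.6,0],[1,0,0,0.8,0],[1,0,0,1,0],[1,0,0,1.5,0],[1,0,0,1.5,0],[1,0,0,0,0]]])

```text
time: 9.4
ee_pos: [0.5844, -0.1311, 0.1953]
orientation: [-0.037, -3.124, -0.055]
wrist_force: [0.5, -0.3, -0.6]
gripper_width: 0.0552
```

```bash
python3 st.py; python3 - <<'E'
from h import *
im=shot("scene","scene5");a=cv2.resize(im[150:300,170:430,::-1],None,fx=3,fy=3,interpolation=3)
cv2.imwrite("pics/scene5z.png",a)
E
```

```text
{'time': 9.4, 'joints': [-0.4198, 0.5564, 1.5285, 0.0295, 1.086, -1.9809], 'ee_pos': [0.5844, -0.1311, 0.1953], 'wrist_force': [0.5209, -0.2646, -0.5597], 'moment': [0.0283, -0.1801, 0.0486], 'gripper_width': 0.0552}
z [-0.016  0.036 -0.999] xyaw 178.7
```

View pics/scene5z.png

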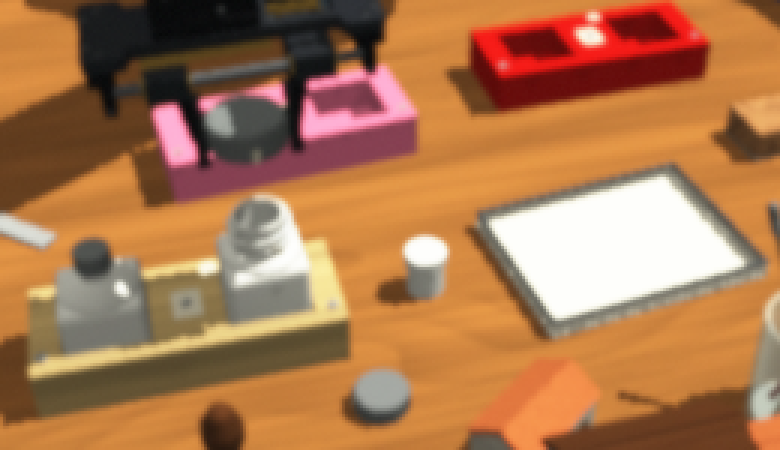

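Picture: the lid is held between the fingers (zoom 245,128), the jar stands open and seated in the block (265,270), and the neighbours haven't moved. Now across to the tray.

Request:
jog_arm(rows=[[[1,0,1.5,0,0],[1,-0.2,3,0,0],[1,-0.2,3,0,0],[1,-0.2,3,0,0],[1,-0.2,3,0,0],[1,-0.2,3,0,0],[1,-0.2,3,0,0],[1,-0.2,3,0,0],[1,-0.2,3,0,0],[1,-0.2,3,0,0],[1,0,1.5,0,0],[1,0,0,0,0]]])

```text
time: 10.65
ee_pos: [0.5535, 0.1902, 0.185]
orientation: [-0.039, -3.102, -0.064]
wrist_force: [-1.1, -0.0, 0.1]
gripper_width: 0.056
```

```bash
python3 st.py; python3 - <<'E'
from h import *
im=shot("scene","scene6");a=cv2.resize(im[130:280,250:450,::-1],None,fx=4,fy=4,interpolation=3)
cv2.imwrite("pics/scene6z.png",a)
E
```

```text
{'time': 10.65, 'joints': [0.1173, 0.5529, 1.5737, 0.0527, 1.0483, -1.4556], 'ee_pos': [0.5535, 0.1902, 0.185], 'wrist_force': [-1.143, -0.0161, 0.1285], 'moment': [0.0532, -0.1801, -0.0017], 'gripper_width': 0.056}
z [-0.038  0.042 -0.998] xyaw 178.6
```

View pics/scene6z.png

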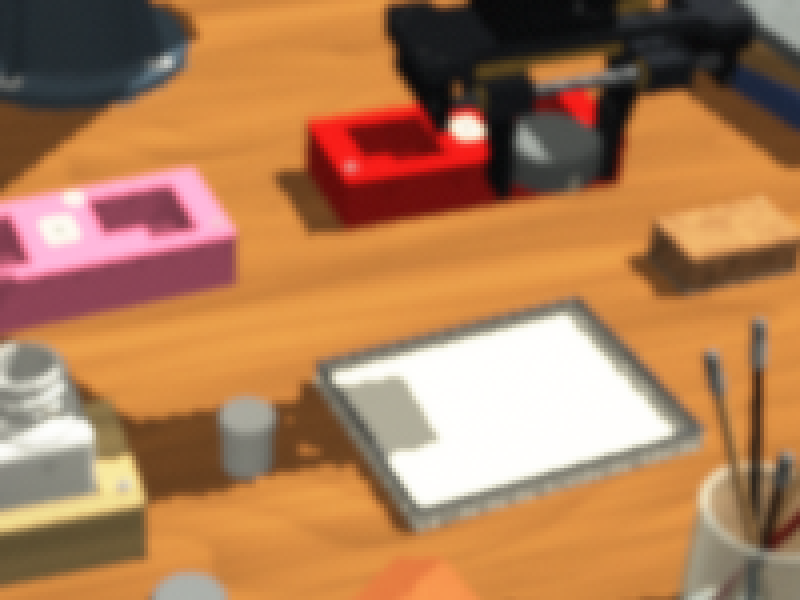

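Picture: the lid is held level above the bench, and its shadow falls on the tray's left part (zoom 390,410). I overshot y by 2 cm, so I'll correct that and go down.

Request:
jog_arm(rows=[[[1,0.7,-1,-1,0],[1,0.7,-1,-2,0],[1,0,0,-2,0],[1,0,0,-2,0],[1,0,0,-2,0],[1,0,0,-2,0],[1,0,0,-1,0],[1,0,0,0,0]]])

```text
time: 11.5
ee_pos: [0.5731, 0.1511, 0.0564]
orientation: [-0.062, -3.104, -0.055]
wrist_force: [0.0, 0.7, -0.4]
gripper_width: 0.0556
```

```bash
python3 st.py
```

```text
{'time': 11.5, 'joints': [0.0506, 0.7505, 1.6269, 0.053, 0.7987, -1.5177], 'ee_pos': [0.5731, 0.1511, 0.0564], 'wrist_force': [0.0027, 0.6617, -0.4136], 'moment': [0.0616, -0.1196, 0.0218], 'gripper_width': 0.0556}
z [-0.036  0.036 -0.999] xyaw 177.7
```

Request:
jog_arm(rows=[[[1,-0.3,1,0,0],[1,0,0,-0.8,0],[1,0,0,-0.8,0],[1,0,0,-0.6,0],[1,0,0,0,0],[1,0,0,0,0]]])

```text
time: 12.1
ee_pos: [0.5722, 0.1609, 0.035]
orientation: [-0.064, -3.109, -0.056]
wrist_force: [-0.2, 0.9, -0.0]
gripper_width: 0.0553
```

```bash
python3 st.py
```

```text
{'time': 12.1, 'joints': [0.0674, 0.7851, 1.6323, 0.0561, 0.753, -1.5039], 'ee_pos': [0.5722, 0.1609, 0.035], 'wrist_force': [-0.206, 0.9081, -0.0407], 'moment': [0.0533, -0.1606, -0.0091], 'gripper_width': 0.0553}
z [-0.031  0.036 -0.999] xyaw 177.7
```

Request:
jog_arm(rows=[[[1,0,0.2,-0.4,0],[1,0,0,-0.3,0],[1,0,0,-0.1,0],[1,0,0,0,0]]])

```text
time: 12.5
ee_pos: [0.5726, 0.1633, 0.0268]
orientation: [-0.063, -3.11, -0.056]
wrist_force: [0.0, 0.4, -0.2]
gripper_width: 0.0555
```

```bash
python3 st.py; python3 - <<'E'
from h import *
im=shot("scene","scene7");a=cv2.resize(im[150:280,290:460,::-1],None,fx=4,fy=4,interpolation=3)
cv2.imwrite("pics/scene7z.png",a)
E
```

```text
{'time': 12.5, 'joints': [0.0715, 0.7989, 1.632, 0.0571, 0.7381, -1.5016], 'ee_pos': [0.5726, 0.1633, 0.0268], 'wrist_force': [0.0079, 0.406, -0.2048], 'moment': [0.0235, -0.1834, 0.0435], 'gripper_width': 0.0555}
z [-0.029  0.036 -0.999] xyaw 177.7
```

View pics/scene7z.png

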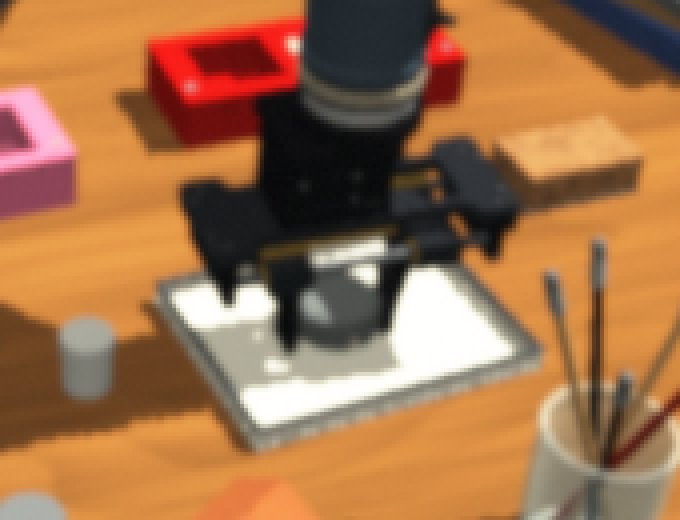

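Picture: the lid is over the middle of the tray (zoom 345,305), inside the rim, with the tips just above the floor. I'll feel for the floor.

Request:
jog_arm(rows=[[[1,0,0,-0.1,0],[1,0,0,-0.1,0],[1,0,0,0,0]]])

```text
time: 12.85
ee_pos: [0.5728, 0.1632, 0.025]
orientation: [-0.063, -3.111, -0.056]
wrist_force: [0.3, 0.3, -1.1]
gripper_width: 0.0554
```

```bash
python3 st.py
```

```text
{'time': 12.85, 'joints': [0.0713, 0.802, 1.6323, 0.0573, 0.7342, -1.5019], 'ee_pos': [0.5728, 0.1632, 0.025], 'wrist_force': [0.3043, 0.2884, -1.0615], 'moment': [0.054, -0.1887, -0.0527], 'gripper_width': 0.0554}
z [-0.029  0.036 -0.999] xyaw 177.7
```

Request:
jog_arm(rows=[[[1,0,0,0,0],[1,0,0,0,0],[-0.29,0,0,0,0],[-0.3,0,0,0,0],[-0.31,0,0,0,0],[-0.32,0,0,0,0],[-0.34,0,0,0,0],[-0.36,0,0,0,0],[-0.4,0,0,0,0]]], squeeze=3)

```text
time: 13.75
ee_pos: [0.5731, 0.1632, 0.0253]
orientation: [-0.063, -3.112, -0.056]
wrist_force: [-0.0, 0.3, -0.0]
gripper_width: 0.0605
```

```bash
python3 st.py;  python3 - <<'E'
from h import *
im=shot("scene","scene8");a=cv2.resize(im[150:280,290:460,::-1],None,fx=4,fy=4,interpolation=3)
cv2.imwrite("pics/scene8z.png",a)
E
```

```text
{'time': 13.75, 'joints': [0.0712, 0.8015, 1.632, 0.0573, 0.7342, -1.502], 'ee_pos': [0.5731, 0.1632, 0.0253], 'wrist_force': [-0.041, 0.2929, -0.0016], 'moment': [0.0207, -0.1242, 0.0319], 'gripper_width': 0.0605}
z [-0.028  0.036 -0.999] xyaw 177.7
```

View pics/scene8z.png

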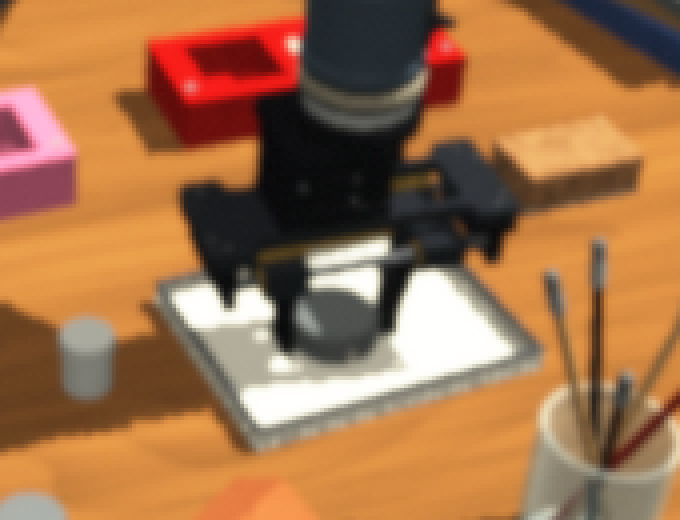

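Picture: the lid has dropped onto the tray floor (zoom 340,325) and sits flat between the barely opened fingers. I'll open further and lift straight up.

Request:
jog_arm(rows=[[[-0.7,0,0,0,0],[-1,0,0,0,0],[-1,0,0,0,0],[-1,0,0,0.5,0],[-1,0,0,1,0],[-1,0,0,2,0],[-1,0,0,3,0],[-1,0,0,3,0],[-1,0,0,3,0],[-1,0,0,0,0]]])

```text
time: 14.8
ee_pos: [0.5722, 0.1631, 0.158]
orientation: [-0.064, -3.112, -0.056]
wrist_force: [0.4, 1.0, 0.9]
gripper_width: 0.087
```

```bash
python3 st.py;  python3 - <<'E'
from h import *
im=shot("scene","scene9");a=cv2.resize(im[150:300,170:450,::-1],None,fx=2.8,fy=2.8,interpolation=3)
cv2.imwrite("pics/scene9z.png",a)
for t in("lid_center","jar_mouth","tray_in","paintpot"):
    for r in arm.pinpoint(t,"scene")[:3]: print(t,round(r["conf"],2),w(r["location"],"scene").round(4))
E
```

```text
{'time': 14.8, 'joints': [0.0712, 0.5986, 1.574, 0.0457, 0.9947, -1.4842], 'ee_pos': [0.5722, 0.1631, 0.158], 'wrist_force': [0.3966, 1.0216, 0.8684], 'moment': [-0.0066, -0.2173, -0.0074], 'gripper_width': 0.087}
z [-0.028  0.036 -0.999] xyaw 177.7
lid_center 0.71 [ 0.6792 -0.0621  0.0121]
lid_center 0.68 [0.5735 0.1648 0.0162]
jar_mouth 0.61 [ 0.5813 -0.1297  0.1205]
tray_in 0.69 [0.5683 0.1703 0.0058]
```

View pics/scene9z.png

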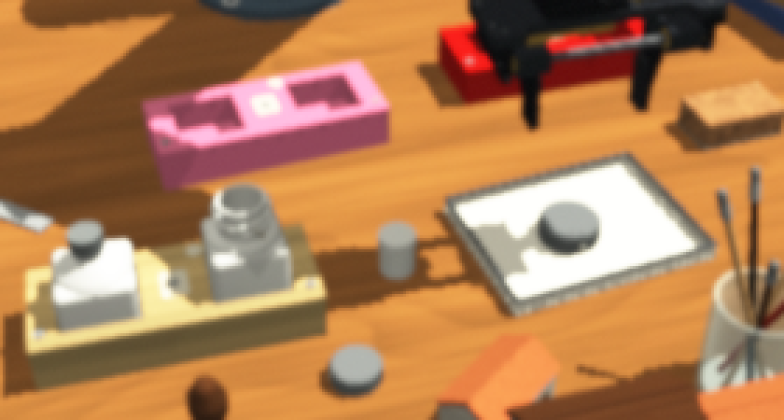

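Picture: the lid lies flat near the centre of the tray (zoom 568,227), the open jar is seated in the block, and the gripper is clear. Handing in.

```bash
python3 -c "
from rig import arm
print(arm.sign_off())"
```

```text
the job is handed in; nothing more can be done
None
```

The lid is off the jar and lying flat near the middle of the enamel tray, and the jar is still seated in the wooden block. I handed the job in at about 15 s of the 61 s allowed; it gave no verdict.

- **Unscrewing:** I gripped the lid at 44 N. The breaking twist still showed 1.2 N m at 17°, and by 27° the torque had gone. I eased the grip to 35 N and turned the lid to about 160°, letting it climb about 9 mm. In the readings taken during the turn and lift, the wrist force stayed under about 3 N, so the jar was not pulled up.
- **Placing:** The fingertips reach below the lid's lower edge, so I could not set it right on the tray floor. I opened the fingers slowly with the tips about 1 mm above it, and the lid dropped an estimated 8–9 mm. That should be about 0.4 m/s at most, but I did not measure it.
- **Last checks:** The final picture shows the lid flat, about 7–8 mm from the tray centre, with the gripper open and clear. The network put the jar mouth at z 0.1205 m (fully home is 0.119 m). It gave the lid centre as 10.4 mm above the floor against an expected 11 mm. The bystanders in view look unmoved.
- **Disagreed or missing:** The network did not find the paint pot in the last picture, so I judged it by eye only. The tool drifted up to about 3° out of vertical during the moves, and I did not correct it.

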